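# Chuck a router bit and tighten the slim lock ring

### The arm

A 6-joint arm with a two-finger parallel gripper is mounted at the origin on the work surface. World frame = base frame: x ahead of the robot, y to its left, z up, the work surface at z = 0. Lengths are in m, angles in degrees, forces in N, time in s.
With the tool pointing down it reaches from about 0.375 to 0.9 m from the base axis. Payload 3.1 kg.
Tool frame: the origin (TCP) lies between the finger pads; the fingertips stand 22 mm ahead of it and the grasp point (between the pads) lies 3 mm ahead of it (bot.tip_extent is the distance from the TCP to the fingertips, in m); y points along the fingers, z is the direction in which the jaws open and shut, and the axes are right-handed (so a half turn about y gives the same grasp; the last joint's range is limited). The gripper opens to 87 mm and grips with 3 to 60 N. Pads are 19 mm wide; open, the fingers measure 117 mm over their backs; the gripper's body (75 mm by 190 mm) begins 51 mm behind the grasp point.
Start: joints at [59.444, 30.224, 82.088, -0, 67.689, -10.227], TCP at [0.217, 0.586, 0.245] pointing down, gripper open.
Joint ranges: [-176.69, 176.69], [-43.24, 126.21], [12.49, 139.97], [-82, 262], [0, 151.66], [-163.58, 163.58]. Speed limits (degrees/s): [159.86, 159.86, 180, 180, 180, 180].

### API

Orientations are given as a 3x3 rotation matrix whose columns are the frame's x, y, z axes.
In Python, from rig import bot, eyes, models gives the robot as it stands. The module is installed in compiled form; this text tells all that it offers.
- The arm moves only by the tool arm_command, never from a script. Its arguments are lists of equal length, an entry for each row: "translation": the shift along the tool's x, y, z each as a share of 0.08 m, from -1 to 1, a list of three; "rotation": the turn, a rotation vector about the tool's x, y, z each as a share of 60 degrees, from -1 to 1, a list of three; "grip": the closure, from -1 (fully open) to 1 (shut), so that 0 is half open. In form: {"translation": [[x, y, z], ...], "rotation": [[rx, ry, rz], ...], "grip": [grip, ...]}. A call has 1 to 5 rows; each row is the pose to reach, as a shift and turn from the pose commanded when the call began, along the tool's axes at that moment; what a row does not reach only later rows make up. A row lasts 1/10 s, in which the tool goes at most 50 mm and 8.59 degrees, less where a joint would pass 70% of its speed; a pose out of reach is approached as far as the arm can. A call with a number of a shift or a turn outside -1 to 1 is refused whole. A call with a gripper value outside its range is refused whole. The fingers move at their own pace and stop on an object; the grip force is fixed at half the most. Time passes only in rows, so rows that repeat a pose let the fingers close. It gives the time, the measured TCP pose, the force and the opening at its end, in the units of the state.
- bot.read_state(): the state, without advancing time (a new reading comes with each control period).
- eyes.capture(name): name is "side" or "top"; returns a dict with "image" (480x640x3 uint8, blue, green, red), "mtx" (3x3 intrinsics, pixels), "rvec" (rotation vector, rad) and "tvec" (3), from world to camera coordinates, as OpenCV has them. Camera axes: x right, y down, z forward; pixel columns grow to the right and rows downward; lengths in m; the calibration is good to about 2 mm. A picture is of the moment at which its call begins. There is no depth.
- bot.hand_in(): hands the job in, once; it reports no verdict.
Trained networks look in the newest picture that a camera, given by its name, has taken for a name from the list of things; names that differ only in an ending like _2 or _b are one class to them, and where a whole thing is asked for, a point or a joint stands for the part that bears it (a point fixed in the world has none). Each returns a list of dicts, best first, with "conf" (0 to 1); they miss things now and then, are a little off and sometimes report something else, mostly with a low value. They report only what shows in the picture. A call takes as long as a camera call.
- models.recognise(camera, thing): "extent" ([left, top, right, bottom] as shares, 0 to 1, of the picture: columns of its width, rows of its height, round what is visible of it).
- models.spot_point(camera, thing): "point" ([column, row] as shares, 0 to 1, of the picture: columns of its width, rows of its height: a listed point, or the origin of a listed thing).
The state is a dict: "time_s": time; "joint_positions": joint angles; "qvel": joint speeds; "tau": joint torques, N m; "position": TCP position; "tcp_rot": TCP orientation; "force": force on the tool from outside, world axes, zero at the start; "moment": the same for the moment, N m; "opening": opening from 0.0 (shut) to 1.0 (fully open).
Only numpy, scipy, OpenCV 4.12 (cv2) and the standard library are available. Lean on these libraries where they do the work, as an engineer would, in place of code of your own. Each camera call takes 0.05 s, during which the arm holds its last target. There are 200 camera calls.

### The job

Take the straight cutter bit (plain cylindrical head) out of the wooden block, stand it shank down in the chuck of the upturned router until it rests on the bottom, and let go. Then turn the slim lock ring clockwise, seen from above, until the jaws hold the shank snugly, but do not overtighten it, and let go. The fingers must not touch the fixed collars above and below the ring, and the other two bits stay in the block.

Things in the scene. Friction and masses are not known exactly. Their poses are not given: they have to be found in the camera images.
- router: The router motor, fixed upside down in a bench stand: base plate 110 x 110 x 12 mm, black motor body of 72 mm diameter, on top the chuck. On one upright axis, heights in mm: lower collar 62-70, gap, lock ring 76-84, upper collar 86-94; the bore for the bit opens at 94. Origin: on this axis at the table top, z up. Place and yaw vary.
- lower_collar: Fixed plain aluminium collar under the lock ring, 80 mm diameter, 8 mm high. Origin: centre of its underside. Not to be touched by the fingers.
- upper_collar: Fixed plain aluminium collar above the lock ring, 58 mm diameter, 8 mm high, with the 19 mm mouth of the bore in its middle. Origin: centre of its underside. Not to be touched by the fingers.
- ring_mid (a point): Centre of the lock ring, a slim knurled dark steel ring of 64 mm diameter, 8 mm high (4 mm above and below this point). 6 mm of air under it, 2 mm above it; it stands out 3 mm beyond the upper collar. Grip its rim from above, fingertips 2 to 8 mm below this point. Turns about the vertical; clockwise from above closes the jaws; stays where left. Starts 0 to 0.3 rad from fully open.
- bore_mouth (a point): Centre of the bore's mouth in the upper collar's top face, 94 mm above the table. The mouth is 19 mm wide; just inside, the three jaws leave a passage of 15 to 17.6 mm.
- bore_floor (a point): Centre of the bore's flat bottom, 70 mm above the table, on which the shank's end must rest. z up.
- jaw0: One of three steel jaws in the bore, 120 degrees apart, 18 mm high; they close together, 4 mm per radian of the ring. Each must press on the shank with 5 to 30 N, so the ring stays put. Origin: on the chuck's axis at the jaws' underside when open, moves with the jaw.
- jaw1: Second jaw, like jaw0. How tight: the ring drags with about 0.35 N m while it turns freely, for 0.3 to 0.8 rad (held still, anything from 0 to that is felt); once the jaws press on the shank the torque climbs by about 0.1 N m in 0.06 rad. 0.1 to 0.2 N m above the free value felt the same way is a snug hold; 0.35 N m above it is overtightened (the jaws mark the shank).
- jaw2: Third jaw, like jaw0.
- bit_block: Wooden block 54 x 180 x 30 mm with three holes of 14 mm diameter and 22 mm depth in a row along its y axis, 60 mm apart, each with a bit in it, shank down. Origin: centre of its underside. Fixed; place and yaw vary, and which bit stands in which hole varies.
- straight_bit: The bit wanted, about 85 g: shank 12 mm diameter, 30 mm long, above it a plain cylindrical head of 24 mm diameter, 18 mm high. Origin: centre of the shank's lower end; z up along it. In the block its origin is 8 mm above the table, the head at 38 to 56 mm height. In the chuck 6 mm of shank stays visible between upper collar and head.
- disc_bit: Bystander: a bit with a wide flat disc head, 34 mm diameter, 8 mm thick, 44 mm in all. Origin: shank's lower end. To be left in the block.
- slim_bit: Bystander: a bit whose head is slimmer than the shank, 10 mm diameter, 52 mm in all. Origin: shank's lower end. To be left in the block.

How it is judged:
By the outcome, as a careful person would: the job done as asked, in the order asked, and still so for the second after the job is handed in, with the robot touching nothing.
It also fails if it takes over 64 s, if anything falls off the work surface, if the arm or the gripper's body presses on something with over 40 N, if the wrist force passes 120 N, or if a joint passes its speed limit or range.

## Working session

There is one attempt and no reset: what is moved stays moved. The work goes in short steps, Python scripts to look and compute and a tool call to move; the robot and the scene stay as the last step left them, time stands still between calls to the robot, and variables do not carry over. Pictures are saved under pics/ and viewed, about 8 in all and at most 12, crops included, and the job is handed in when it is done.

Besides the shell and the picture viewer there is one more tool, called after "Call:" in YAML: its name, and indented under it one key for each argument. arm_command: Moves the arm, as the interface text tells. Shift numbers are shares of 0.08 m and turn numbers shares of 60 degrees, none past 1 either way. Its arguments: {"type":"object","properties":{"translation":{"type":"array"},"rotation":{"type":"array"},"grip":{"type":"array"}},"required":["translation","rotation","grip"]}

```bash
mkdir -p pics; cat > h.py <<'E'
import numpy as np, cv2
from rig import bot, eyes, models
def cap(n,f=None):
    c=eyes.capture(n)
    if f: cv2.imwrite('pics/'+f,c['image'])
    return c
def ray(c,px):
    R=cv2.Rodrigues(np.array(c['rvec'],float))[0]; t=np.array(c['tvec'],float).ravel()
    d=R.T@np.linalg.inv(c['mtx'])@np.array([px[0],px[1],1.]); return -R.T@t,d/np.linalg.norm(d)
def atz(c,px,z):
    o,d=ray(c,px); return o+d*(z-o[2])/d[2]
def tri(rs):
    A=0;b=0
    for o,d in rs:
        P=np.eye(3)-np.outer(d,d);A=A+P;b=b+P@o
    return np.linalg.solve(A,b)
def proj(c,p):
    return cv2.projectPoints(np.array(p,float).reshape(-1,3),np.array(c['rvec'],float),np.array(c['tvec'],float),np.array(c['mtx']),None)[0].reshape(-1,2)
S=np.array([640,480.])
E
python3 - <<'E'
from h import *
np.set_printoptions(precision=4,suppress=True)
s=bot.read_state(); print(s['time_s'],s['position'],s['tcp_rot'],s['force'],s['moment'],s['opening'],bot.tip_extent)
C={n:cap(n,n+'0.png') for n in('side','top')}
for n in C: 
    o,_=ray(C[n],(320,240)); print(n,'cam at',o)
Z=dict(router=0,lower_collar=.062,upper_collar=.086,ring_mid=.08,bore_mouth=.094,bore_floor=.07,bit_block=0,straight_bit=.008,disc_bit=.008,slim_bit=.008)
for t,z in Z.items():
    rs=[]
    for n in C:
        r=models.spot_point(n,t)[:2]
        for k in r: print(t,n,round(k['conf'],2),np.array(k['point'])*S,atz(C[n],np.array(k['point'])*S,z))
        if r: rs.append(ray(C[n],np.array(r[0]['point'])*S))
    if len(rs)==2: print('   tri',tri(rs))
for t in('straight_bit','disc_bit','slim_bit'):
  for n in C:
    for k in models.recognise(n,t)[:2]: print(t,n,k['conf'],np.array(k['extent'])*[640,480,640,480])
cv2.imwrite('pics/both0.png',cv2.resize(np.hstack([C['side']['image'],C['top']['image']]),(800,300)))
E
```

```text
0.0 [0.2168 0.5855 0.2436] [[ 0.9377 -0.0011  0.3474]
 [-0.3474 -0.0019  0.9377]
 [-0.0004 -1.     -0.0021]] [0.6409 0.4026 0.067 ] [ 0.0072 -0.0097 -0.0238] 1.0012811523435186 0.022
side cam at [0.2304 0.4785 0.5198]
top cam at [0.3543 0.0452 0.9659]
router side 0.97 [372.48  213.408] [ 0.5513 -0.1536  0.    ]
router top 0.85 [413.376 232.608] [ 0.5631 -0.1452  0.    ]
   tri [ 0.5555 -0.1467  0.0045]
lower_collar side 0.84 [367.168 184.512] [ 0.5621 -0.1472  0.062 ]
lower_collar top 0.7 [420.8 225.6] [ 0.5618 -0.1467  0.062 ]
   tri [ 0.5617 -0.1466  0.0625]
upper_collar side 0.66 [370.88  178.512] [ 0.5486 -0.1338  0.086 ]
upper_collar top 0.68 [421.696 220.896] [ 0.5644 -0.1437  0.086 ]
   tri [ 0.5619 -0.1478  0.0754]
ring_mid side 0.65 [366.016 179.184] [ 0.5589 -0.136   0.08  ]
ring_mid top 0.69 [425.216 224.496] [ 0.5594 -0.1505  0.08  ]
   tri [ 0.5645 -0.1519  0.069 ]
bore_mouth side 0.81 [371.2  169.92] [ 0.5556 -0.1465  0.094 ]
bore_mouth top 0.87 [422.592 223.392] [ 0.5582 -0.1432  0.094 ]
   tri [ 0.556  -0.1434  0.0959]
bore_floor side 0.85 [369.088 178.608] [ 0.5628 -
[... 471 characters left out ...]
0.57 [414.912 230.88 ] [ 0.5645 -0.1466  0.008 ]
   tri [ 0.4974  0.2445 -0.0013]
disc_bit side 0.57 [296.896 316.704] [0.5159 0.1265 0.008 ]
disc_bit top 0.54 [260.928 258.288] [0.5212 0.1362 0.008 ]
   tri [0.5158 0.1334 0.0161]
slim_bit side 0.49 [278.272 348.48 ] [0.504 0.184 0.008]
slim_bit top 0.43 [231.488 267.12 ] [0.5065 0.1894 0.008 ]
   tri [0.5037 0.1876 0.0129]
straight_bit side 0.93 [244.096 356.112 263.872 383.616]
straight_bit top 0.71 [188.672 263.184 201.792 281.808]
disc_bit side 0.59 [282.112 286.416 306.176 308.592]
disc_bit top 0.74 [249.6   244.896 272.704 260.496]
slim_bit side 0.57 [268.48  322.992 279.296 347.904]
slim_bit side 0.34 [332.096 162.816 401.728 238.176]
```

```bash
python3 - <<'E'
import cv2,numpy as np
s=cv2.imread('pics/side0.png');t=cv2.imread('pics/top0.png')
a=cv2.resize(s[140:400,220:420],None,fx=2,fy=2,interpolation=cv2.INTER_CUBIC)
b=cv2.resize(t[180:310,160:460][:, :],None,fx=2,fy=2,interpolation=cv2.INTER_CUBIC)[:, :600]
x=cv2.resize(t[180:310,170:290],None,fx=3,fy=3,interpolation=cv2.INTER_CUBIC)[:260*2]
y=cv2.resize(t[180:280,370:470],None,fx=2,fy=2,interpolation=cv2.INTER_CUBIC)
o=np.zeros((600,800,3),np.uint8);o[:520,:400]=a;o[:390,400:760]=x;o[395:595,400:600]=y
cv2.imwrite('pics/c0.png',o)
E
```

```text
(no output)
```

View pics/c0.png

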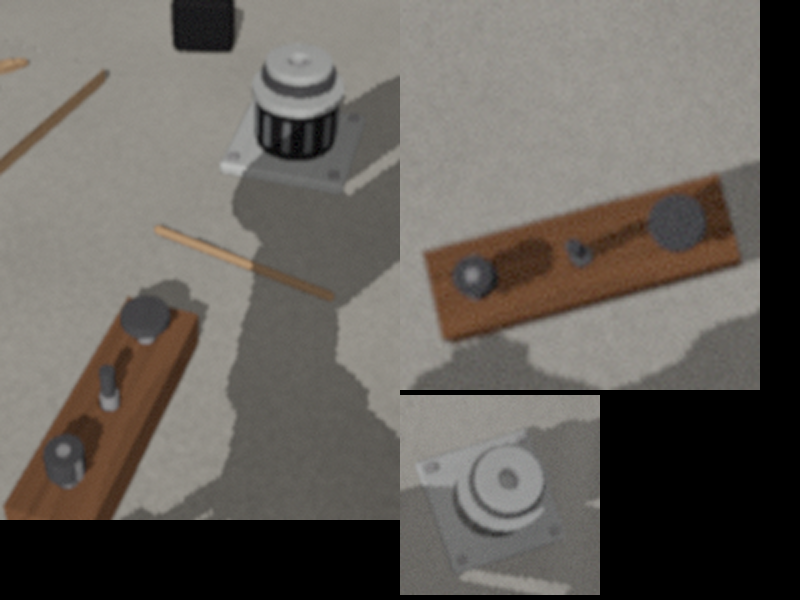

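The straight bit (thick head) stands at the left hole in the top view, near px (195, 272), with the slim bit in the middle and the disc bit on the right. The chuck mouth is near (424, 222) in the top view and (370, 170) in the side view. Next I refine the positions by fitting outlines.

```bash
cat > fit.py <<'E'
from h import *
from scipy.optimize import minimize
np.set_printoptions(precision=4,suppress=True)
C={n:cap(n) for n in('side','top')}
def hullmask(c,P):
    q=cv2.convexHull(proj(c,P).astype(np.float32)*8).astype(np.int32)
    m=np.zeros((480,640),np.uint8); cv2.fillConvexPoly(m,q,255,cv2.LINE_AA,3); return m/255.
M={}
for n,c in C.items():
    i=cv2.GaussianBlur(c['image'],(3,3),0).astype(int)
    m=((i[...,2]-i[...,0])>28).astype(np.uint8)
    q=proj(c,[.505,.187,.015])[0]; r=np.zeros_like(m); cv2.circle(r,tuple(int(v) for v in q),95 if n=='side' else 70,1,-1)
    m=cv2.morphologyEx(m*r,cv2.MORPH_CLOSE,np.ones((3,3)))
    k,l,st,_=cv2.connectedComponentsWithStats(m); j=1+np.argmax(st[1:,4]); m=(l==j).astype(np.uint8)
    co,_=cv2.findContours(m,cv2.RETR_EXTERNAL,cv2.CHAIN_APPROX_NONE); h=np.zeros_like(m); cv2.drawContours(h,co,-1,1,-1); M[n]=h.astype(float)
    print(n,h.sum())
def box(p):
    x,y,a=p; X=[]
    for u in(-.027,.027):
        for v in(-.09,.09):
            for z in(0,.03): X.append([x+u*np.cos(a)-v*np.sin(a),y+u*np.sin(a)+v*np.cos(a),z])
    return X
for ns in(('top',),('side',),('top','side')):
    f=lambda p:sum(np.abs(hullmask(C[n],box(p))-M[n]).sum() for n in ns)
    best=None
    for a0 in(.1,.25):
        b=minimize(f,[.505,.187,a0],method='Nelder-Mead',options=dict(initial_simplex=[[.505,.187,a0],[.515,.187,a0],[.505,.197,a0],[.505,.187,a0+.1]]))
        if best is None or b.fun<best.fun: best=b
    x,y,a=best.x; print(ns,best.x,best.fun,'straight',x-.06*np.sin(a),y+.06*np.cos(a))
for n,c in C.items():
    g=cv2.cvtColor(c['image'],cv2.COLOR_BGR2GRAY)
    x,y=proj(c,[.558,-.145,.094])[0].astype(int); print(n,x,y); print(g[y-14:y+14,x-22:x+22:1])
E
python3 -c "import numpy as np;np.set_printoptions(linewidth=250,threshold=99999);exec(open('fit.py').read())"
```

```text
side 5757
top 3180
('top',) [0.5086 0.1876 0.2368] 361.2941176470588 straight 0.49456941488580464 0.24592731467069306
('side',) [0.5052 0.1885 0.2572] 826.0862745098038 straight 0.48993741360322907 0.24655658919381593
('top', 'side') [0.5064 0.1886 0.2462] 1220.1450980392156 straight 0.4918252606320243 0.24677070302628173
side 369 169
[[143 143 144 143 144 144 143 143 141 141 142 142 144 143 145 144 144 144 141 142 145 145 146 147 145 145 143 143 142 142 143 144 143 143 141 143 143 142 142 141 142 144 143 143]
 [144 143 142 144 146 145 144 142 142 142 144 143 142 143 144 143 142 143 143 144 143 143 145 144 144 144 145 144 145 143 143 143 142 142 141 143 144 143 145 143 144 146 142 144]
 [144 142 143 141 143 145 144 143 143 142 143 144 143 143 145 144 143 144 144 144 144 144 142 143 145 145 143 143 144 141 143 140 140 143 144 146 146 145 144 144 143 144 144 142]
 [145 143 143 142 144 143 143 142 141 142 143 145 144 144 144 144 142 142 143 143 143 142 142 141 143 143 143 142 142 143 143 142 142 143 143 144 144 143 142 143 143 143 143 144]
 [142 144 143 142 142 143 143 142 142 142 143 1
[... 8574 characters left out ...]
0 148 141 123 103  87  91 111 135 148 153 153 154 152 151 152 151 152 152 152 153 148 147 150 148 148 151 152 153 153 152 147 137 113  87  75  95 103 110 103 104]
 [142 151 152 150 150 148 137 116  97  89  92 111 127 145 156 154 155 154 151 151 153 151 152 151 151 151 153 151 154 153 155 153 150 145 128 111  86  79  90 101 103 107 107 105]
 [126 148 151 151 150 149 144 134 108  97  88  93 107 125 141 150 151 155 154 151 151 152 154 150 148 153 152 152 151 150 148 149 143 125 105  74  73  87 100 112 117 108 108 107]
 [109 136 148 149 149 145 153 143 128 115  95  86  87  99 115 133 140 147 147 152 149 153 152 155 153 153 154 151 150 146 139 136 117  98  78  73  85 102 115 131 129 116 108 105]]
```

```bash
python3 - <<'E'
from h import *
np.set_printoptions(precision=4,suppress=True)
C={n:cap(n) for n in('side','top')}
print('bore',atz(C['top'],(424,221.8),.094),atz(C['side'],(369.2,169.2),.094),tri([ray(C['top'],(424,221.8)),ray(C['side'],(369.2,169.2))]))
print('head',atz(C['top'],(195,272.3),.047),atz(C['side'],(254,369.9),.047),tri([ray(C['top'],(195,272.3)),ray(C['side'],(254,369.9))]))
for n in C: print(n,proj(C[n],[[.493,.246,.056],[.493,.246,.047],[.493,.246,.038]]))
for n,(x,y) in dict(side=(254,370),top=(195,272)).items():
    g=cv2.cvtColor(C[n]['image'],cv2.COLOR_BGR2GRAY); np.set_printoptions(linewidth=250); print(g[y-17:y+17,x-16:x+16])
E
```

```text
bore [ 0.5608 -0.1457  0.094 ] [ 0.5596 -0.1467  0.094 ] [ 0.56   -0.1459  0.0944]
head [0.493  0.2466 0.047 ] [0.4879 0.2462 0.047 ] [0.4913 0.2459 0.0447]
side [[249.9296 363.0237]
 [250.7343 367.7462]
 [251.5231 372.3754]]
top [[194.1845 271.534 ]
 [195.3211 272.2889]
 [196.4362 273.0295]]
[[146 144 144 ...  52  44  50]
 [146 145 142 ...  46  50  49]
 [145 146 146 ...  51  50  50]
 ...
 [ 79  75  74 ...  87  84  81]
 [ 75  76  72 ...  84  84  82]
 [ 75  72  70 ...  86  84  80]]
[[144 147 149 ... 122 122 106]
 [144 148 150 ...  90  94  75]
 [150 147 149 ...  84  78  76]
 ...
 [149 149 146 ...  67  56  61]
 [145 148 147 ...  57  57  64]
 [145 147 147 ...  83  94 103]]
```

Call:
arm_command:
  translation:
    - [0.94,0,-0.56]
    - [0.94,0,-0.56]
    - [0.94,0,-0.56]
  rotation:
    - [0,0,0]
    - [0,0,0]
    - [0,0,0]
  grip: [-1,-1,-1]

```text
time_s: 1.9
position: [0.2743, 0.5149, 0.2444]
tcp_rot: [[0.936, 0.0, 0.351], [-0.351, -0.002, 0.936], [0.001, -1.0, -0.002]]
force: [-0.8, 0.8, -0.2]
opening: 1.001
```

Call:
arm_command:
  translation:
    - [0.94,0,-0.56]
    - [0.94,0,-0.56]
    - [0.94,0,-0.56]
  rotation:
    - [0,0,0]
    - [0,0,0]
    - [0,0,0]
  grip: [-1,-1,-1]

```text
time_s: 2.2
position: [0.3293, 0.4476, 0.2447]
tcp_rot: [[0.936, 0.001, 0.351], [-0.351, -0.001, 0.936], [0.001, -1.0, -0.001]]
force: [0.5, -0.5, 0.2]
opening: 1.001
```

Call:
arm_command:
  translation:
    - [0.94,0,-0.56]
    - [0.94,0,-0.56]
    - [0.94,0,-0.56]
  rotation:
    - [0,0,0]
    - [0,0,0]
    - [0,0,0]
  grip: [-1,-1,-1]

```text
time_s: 2.5
position: [0.3843, 0.3802, 0.2447]
tcp_rot: [[0.936, 0.001, 0.351], [-0.351, -0.0, 0.936], [0.001, -1.0, 0.0]]
force: [0.3, -0.3, 0.8]
opening: 1.0
```

Call:
arm_command:
  translation:
    - [0.94,0,-0.56]
    - [0.94,0,-0.56]
    - [0.94,0,-0.56]
  rotation:
    - [0,0,0]
    - [0,0,0]
    - [0,0,0]
  grip: [-1,-1,-1]

```text
time_s: 2.8
position: [0.4395, 0.3125, 0.2448]
tcp_rot: [[0.936, 0.002, 0.351], [-0.351, 0.0, 0.936], [0.002, -1.0, 0.001]]
force: [-0.5, 0.6, -0.0]
opening: 1.0
```

Call:
arm_command:
  translation:
    - [0.94,0,-0.56]
    - [0.94,0,-0.56]
    - [0.94,0,-0.56]
  rotation:
    - [0,0,0]
    - [0,0,0]
    - [0,0,0]
  grip: [-1,-1,-1]

```text
time_s: 3.1
position: [0.4946, 0.2446, 0.2448]
tcp_rot: [[0.937, 0.003, 0.351], [-0.351, 0.0, 0.937], [0.002, -1.0, 0.001]]
force: [-0.8, -0.0, 0.4]
opening: 1.0
```

Call:
arm_command:
  translation:
    - [0,0,0]
    - [0,0,0]
    - [0,0,0]
    - [0,0,0]
  rotation:
    - [0,0.46,0]
    - [0,0.46,0]
    - [0,0.46,0]
    - [0,0.46,0]
  grip: [-1,-1,-1,-1]

```text
time_s: 3.5
position: [0.4904, 0.2478, 0.2445]
tcp_rot: [[0.669, -0.001, 0.744], [-0.744, 0.001, 0.669], [-0.002, -1.0, 0.0]]
force: [-0.3, -0.5, -0.1]
opening: 1.005
```

Call:
arm_command:
  translation:
    - [0,0,0]
    - [0,0,0]
    - [0,0,0]
    - [0,0,0]
    - [0,0,0]
  rotation:
    - [0,0.46,0]
    - [0,0.46,0]
    - [0,0.46,0]
    - [0,0.46,0]
    - [0,0.46,0]
  grip: [-1,-1,-1,-1,-1]

```text
time_s: 4.0
position: [0.4905, 0.2476, 0.2445]
tcp_rot: [[0.252, -0.001, 0.968], [-0.968, 0.001, 0.252], [-0.001, -1.0, -0.001]]
force: [-0.2, -0.6, -0.3]
opening: 1.0
```

Call:
arm_command:
  translation:
    - [0.02,0.9,0.01]
    - [0.02,0.9,0.01]
    - [0.02,0.9,0.01]
  rotation:
    - [0,0,0]
    - [0,0,0]
    - [0,0,0]
  grip: [-1,-1,-1]

```text
time_s: 4.3
position: [0.4898, 0.2447, 0.1695]
tcp_rot: [[0.251, -0.008, 0.968], [-0.968, -0.001, 0.251], [-0.001, -1.0, -0.008]]
force: [-0.4, -0.2, 0.5]
opening: 0.998
```

Call:
arm_command:
  translation:
    - [0,0.9,0]
    - [0,0.9,0]
    - [0,0.9,0]
    - [0,0.9,0]
  rotation:
    - [0,0,0]
    - [0,0,0]
    - [0,0,0]
    - [0,0,0]
  grip: [-1,-1,-1,-1]

```text
time_s: 4.7
position: [0.4938, 0.2449, 0.1017]
tcp_rot: [[0.251, 0.002, 0.968], [-0.968, 0.001, 0.251], [-0.0, -1.0, 0.002]]
force: [0.9, 0.7, -0.6]
opening: 1.003
```

```bash
cat > look.py <<'E'
import sys
from h import *
np.set_printoptions(precision=4,suppress=True)
def look(p,f,r=75,w=390):
    o=[]
    for n in('side','top'):
        c=cap(n); q=proj(c,p)[0]; x,y=[int(max(r,min(m-r,v))) for v,m in zip(q,(640,480))]
        i=cv2.resize(c['image'][y-r:y+r,x-r:x+r],(w,w),interpolation=cv2.INTER_CUBIC); o.append(i); print(n,'offset',x-r,y-r,'scale',w/2/r)
    cv2.imwrite('pics/'+f,np.hstack(o))
if __name__=='__main__':
    s=bot.read_state(); print(s['time_s'],s['position'],s['force'],s['moment'],s['joint_positions'],s['opening'])
    look([float(v) for v in sys.argv[2:5]],sys.argv[1])
E
python3 look.py a1.png .492 .246 .07
```

```text
4.7 [0.4938 0.2449 0.1017] [ 0.891   0.7137 -0.6233] [-0.0624  0.0322  0.081 ] [14.7579 36.5454 99.5771  0.0229 43.7779  0.2287] 1.0025721549345565
side offset 174 280 scale 2.6
top offset 117 195 scale 2.6
```

View pics/a1.png

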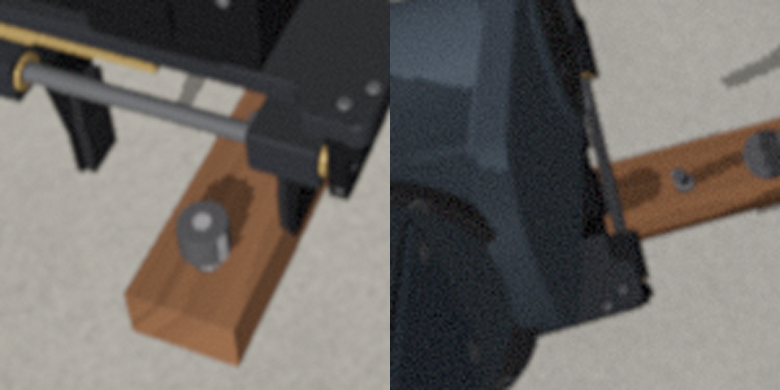

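View 2: the side crop shows the fingers straddling the head, finger tips near px (210, 343) and (285, 369), head centre near (252, 370). The pose reading jitters, so I will average it.

```bash
python3 - <<'E'
from h import *
np.set_printoptions(precision=4,suppress=True)
P=[]
for i in range(6):
    s=bot.read_state();P.append(np.r_[s['position'],s['moment'],s['force'],s['joint_positions']]);print(P[-1]);eyes.capture('side')
print(np.mean(P,0)); print(bot.read_state()['time_s'])
E
```

```text
[ 0.4945  0.2449  0.1026 -0.0097 -0.001   0.0445 -0.3171  0.5991  0.551
 14.7354 36.4577 99.5557  0.0127 43.7439  0.2261]
[ 0.4944  0.2448  0.1026 -0.0735  0.0436  0.0096  0.06    0.0196 -0.7535
 14.7254 36.4506 99.573   0.0093 43.7342  0.2261]
[ 0.4943  0.2446  0.1025 -0.0778  0.0498 -0.0189 -0.5859  0.4518 -0.4301
 14.7141 36.4566 99.5944  0.0084 43.7239  0.223 ]
[ 0.4941  0.2445  0.1022 -0.0631  0.0654  0.0089 -0.1046 -0.0964 -0.0304
 14.7087 36.4729 99.6188  0.0036 43.7145  0.2266]
[ 0.4938  0.2443  0.1019 -0.0334  0.0696  0.0215 -0.0085  0.2621  0.2322
 14.7006 36.4982 99.6397  0.0051 43.709   0.2228]
[ 0.4936  0.2442  0.1017 -0.101   0.0245  0.0132 -0.3856 -0.4497 -0.1321
 14.6986 36.5215 99.6577  0.0025 43.7008  0.2244]
[ 0.4941  0.2445  0.1023 -0.0598  0.042   0.0131 -0.2236  0.1311 -0.0938
 14.7138 36.4763 99.6066  0.0069 43.7211  0.2248]
5.1
```

Call:
arm_command:
  translation:
    - [-0.02,0.25,-0.02]
    - [-0.02,0.25,-0.02]
    - [-0.02,0.51,-0.02]
    - [-0.02,0.51,-0.02]
    - [-0.02,0.51,-0.02]
  rotation:
    - [0,0,0]
    - [0,0,0]
    - [0,0,0]
    - [0,0,0]
    - [0,0,0]
  grip: [-1,-1,-1,-1,-1]

```text
time_s: 5.6
position: [0.4909, 0.2451, 0.06]
tcp_rot: [[0.25, -0.001, 0.968], [-0.968, -0.0, 0.25], [0.0, -1.0, -0.001]]
force: [0.5, -0.7, 0.9]
opening: 1.001
```

```bash
python3 look.py a2.png .492 .246 .05
```

```text
5.6 [0.4909 0.2451 0.06  ] [ 0.5268 -0.7416  0.9064] [-0.0818  0.0122  0.0105] [ 14.8595  40.5782 100.834    0.0001  38.6351   0.3936] 1.0007522257441073
side offset 176 291 scale 2.6
top offset 119 197 scale 2.6
```

View pics/a2.png

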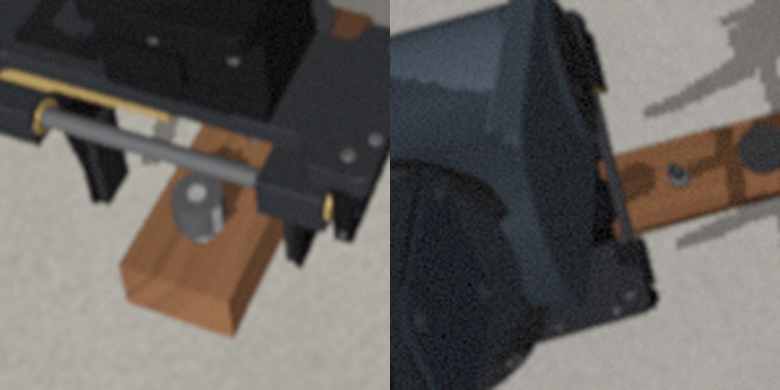

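View 3: fingertip bottoms are near crop (105, 200) and (297, 263), and the head base sits about midway at (205, 235). Aligned, so I close on it.

Call:
arm_command:
  translation:
    - [0,0,0]
    - [0,0,0]
    - [0,0,0]
    - [0,0,0]
    - [0,0,0]
  rotation:
    - [0,0,0]
    - [0,0,0]
    - [0,0,0]
    - [0,0,0]
    - [0,0,0]
  grip: [1,1,1,1,1]

```text
time_s: 6.2
position: [0.4911, 0.2452, 0.0598]
tcp_rot: [[0.25, 0.0, 0.968], [-0.968, 0.0, 0.25], [0.0, -1.0, 0.0]]
force: [-0.2, 0.6, -0.5]
opening: 0.631
```

Call:
arm_command:
  translation:
    - [0,0,0]
    - [0,0,0]
    - [0,0,0]
    - [0,0,0]
    - [0,0,0]
  rotation:
    - [0,0,0]
    - [0,0,0]
    - [0,0,0]
    - [0,0,0]
    - [0,0,0]
  grip: [1,1,1,1,1]

```text
time_s: 6.7
position: [0.4911, 0.2452, 0.0597]
tcp_rot: [[0.25, 0.0, 0.968], [-0.968, 0.0, 0.25], [-0.0, -1.0, 0.0]]
force: [-0.1, -0.1, -0.1]
opening: 0.267
```

```bash
python3 look.py a3.png .492 .246 .05
```

```text
6.7 [0.4911 0.2452 0.0597] [-0.1091 -0.108  -0.0593] [-0.0916  0.0376  0.0043] [ 14.8671  40.6046 100.8448   0.001   38.5485   0.3949] 0.2668587712941319
side offset 176 291 scale 2.6
top offset 119 197 scale 2.6
```

Call:
arm_command:
  translation:
    - [0,0,0]
    - [0,0,0]
    - [0,-0.1,0]
    - [0,-0.2,0]
    - [0,-0.3,0]
  rotation:
    - [0,0,0]
    - [0,0,0]
    - [0,0,0]
    - [0,0,0]
    - [0,0,0]
  grip: [1,1,1,1,1]

```text
time_s: 7.3
position: [0.491, 0.2452, 0.0846]
tcp_rot: [[0.25, -0.0, 0.968], [-0.968, -0.0, 0.25], [-0.0, -1.0, -0.0]]
force: [-0.3, -0.5, -0.8]
opening: 0.264
```

Call:
arm_command:
  translation:
    - [0,-0.3,0]
    - [0,-0.6,0]
    - [0,-1,0]
    - [0,-1,0]
  rotation:
    - [0,0,0]
    - [0,0,0]
    - [0,0,0]
    - [0,0,0]
  grip: [1,1,1,1]

```text
time_s: 7.7
position: [0.4937, 0.2461, 0.1683]
tcp_rot: [[0.25, 0.009, 0.968], [-0.968, 0.003, 0.25], [-0.0, -1.0, 0.009]]
force: [1.1, -0.3, -0.6]
opening: 0.267
```

```bash
python3 look.py a4.png .492 .246 .12
```

```text
7.7 [0.4937 0.2461 0.1683] [ 1.1189 -0.2514 -0.5679] [-0.0377 -0.0021  0.0386] [14.8791 30.3778 97.2919  0.0073 51.7867  0.3961] 0.26719177458316945
side offset 169 251 scale 2.6
top offset 110 191 scale 2.6
```

View pics/a4.png

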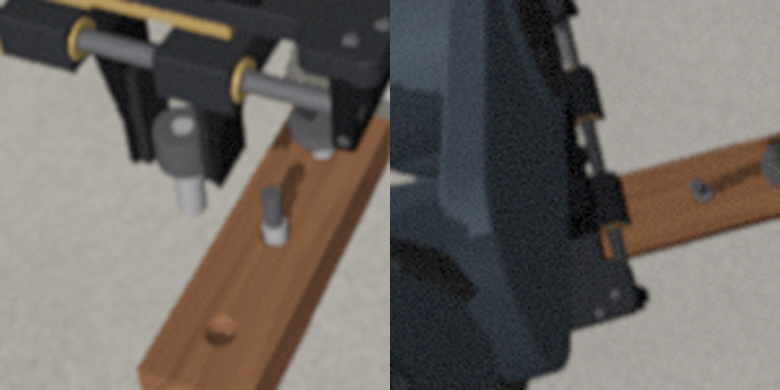

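View 4: the bit is held and upright with its shank end near (243, 332) side. The slim and disc bits are still in the block. Now to the router.

Call:
arm_command:
  translation:
    - [0.5,-0.08,-0.04]
    - [0.99,-0.08,-0.08]
    - [0.99,-0.08,-0.08]
  rotation:
    - [0,0,0]
    - [0,0,0]
    - [0,0,0]
  grip: [1,1,1]

```text
time_s: 8.1
position: [0.5046, 0.1633, 0.169]
tcp_rot: [[0.246, -0.002, 0.969], [-0.969, -0.002, 0.246], [0.001, -1.0, -0.003]]
force: [0.5, 0.0, -1.0]
opening: 0.264
```

Call:
arm_command:
  translation:
    - [0.5,-0.08,-0.04]
    - [0.99,-0.08,-0.08]
    - [0.99,-0.08,-0.08]
  rotation:
    - [0,0,0]
    - [0,0,0]
    - [0,0,0]
  grip: [1,1,1]

```text
time_s: 8.4
position: [0.5189, 0.0854, 0.1756]
tcp_rot: [[0.246, -0.001, 0.969], [-0.969, -0.001, 0.246], [0.001, -1.0, -0.001]]
force: [0.5, 0.6, -1.6]
opening: 0.269
```

Call:
arm_command:
  translation:
    - [0.5,-0.08,-0.04]
    - [0.99,-0.08,-0.08]
    - [0.99,-0.08,-0.08]
  rotation:
    - [0,0,0]
    - [0,0,0]
    - [0,0,0]
  grip: [1,1,1]

```text
time_s: 8.7
position: [0.5329, 0.0075, 0.1822]
tcp_rot: [[0.246, 0.0, 0.969], [-0.969, -0.001, 0.246], [0.001, -1.0, 0.0]]
force: [0.6, 1.0, -1.3]
opening: 0.269
```

Call:
arm_command:
  translation:
    - [0.5,-0.08,-0.04]
    - [0.99,-0.08,-0.08]
    - [0.99,-0.08,-0.08]
  rotation:
    - [0,0,0]
    - [0,0,0]
    - [0,0,0]
  grip: [1,1,1]

```text
time_s: 9.0
position: [0.5468, -0.0706, 0.1888]
tcp_rot: [[0.246, 0.001, 0.969], [-0.969, -0.001, 0.246], [0.002, -1.0, 0.001]]
force: [-0.2, 0.7, -0.9]
opening: 0.268
```

Call:
arm_command:
  translation:
    - [0.5,0,-0.04]
    - [0.99,0,-0.08]
    - [0.99,0,-0.08]
    - [0.99,0,-0.08]
    - [0.99,0,-0.08]
  rotation:
    - [0,0,0]
    - [0,0,0]
    - [0,0,0]
    - [0,0,0]
    - [0,0,0]
  grip: [1,1,1,1,1]

```text
time_s: 9.5
position: [0.558, -0.1438, 0.1885]
tcp_rot: [[0.251, -0.003, 0.968], [-0.968, 0.002, 0.251], [-0.003, -1.0, -0.002]]
force: [0.3, 0.8, -1.3]
opening: 0.266
```

```bash
python3 look.py b1.png .56 -.146 .12; python3 - <<'E'
from h import *
np.set_printoptions(precision=4,suppress=True)
C={n:cap(n) for n in('side','top')}
for t in('straight_bit','bore_mouth'):
  for n in C:
    for k in models.spot_point(n,t)[:2]: print(t,n,k['conf'],np.array(k['point'])*S)
    for k in models.recognise(n,t)[:1]: print(' box',k['conf'],np.array(k['extent'])*[640,480,640,480])
s=bot.read_state()
print(s['position'],proj(C['side'],[s['position']-np.array([0,0,h]) for h in(.004,.022,.052)]),proj(C['side'],[.5603,-.146,.094]))
E
```

```text
9.5 [ 0.558  -0.1438  0.1885] [ 0.2506  0.8179 -1.2633] [-0.1076  0.0078  0.0441] [-25.5823  30.5984  92.2649   0.0521  57.3352 -40.1514] 0.26582961229559265
side offset 294 80 scale 2.6
top offset 352 143 scale 2.6
straight_bit side 0.74 [371.52 149.28]
 box 0.56 [364.672 120.816 378.176 148.992]
bore_mouth side 0.69 [370.176 166.512]
 box 0.59 [331.712 158.976 402.368 239.088]
 box 0.77 [377.024 207.504 411.2   226.08 ]
[ 0.559  -0.1463  0.1894] [[372.2695 119.4104]
 [371.6626 129.84  ]
 [370.6893 146.5643]] [[368.6363 169.2633]]
```

View pics/b1.png

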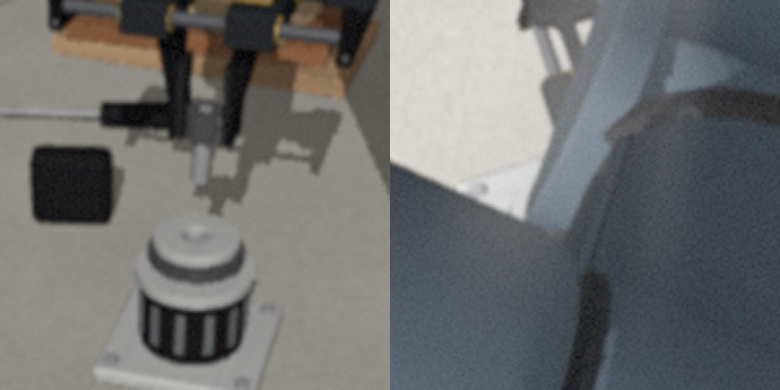

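View 5: the bit hangs above the chuck with its shank end near (371, 150) side and the bore mouth near (369.5, 170). The arm hides it from the top camera. I will measure the shank more finely before lowering.

```bash
python3 - <<'E'
from h import *
np.set_printoptions(precision=4,suppress=True,linewidth=250)
acc=0;P=[]
for i in range(6):
    c=eyes.capture('side');acc=acc+cv2.cvtColor(c['image'],cv2.COLOR_BGR2GRAY).astype(float);P.append(np.r_[bot.read_state()['position'],bot.read_state()['force'],bot.read_state()['moment']])
g=acc/6;p=np.mean(P,0);print(p)
print('cols 360-383, rows 116-178');
for r in range(116,180): print(r,g[r,360:384].astype(int))
t=p[:3]
a=np.linspace(0,2*np.pi,60)
def circ(ctr,z,r): 
    q=proj(c,np.c_[ctr[0]+r*np.cos(a),ctr[1]+r*np.sin(a),np.full(60,z)]); return q.min(0),q.max(0)
for nm,z,r in(('headtop',t[2]-.004,.012),('headbot',t[2]-.022,.012),('shtop',t[2]-.022,.006),('shbot',t[2]-.052,.006)): print(nm,circ(t,z,r))
print('mouth',circ((.5603,-.146),.094,.0095),'collar',circ((.5603,-.146),.094,.029))
for d in((.001,0),(0,.001)): print(d,proj(c,[t[0]+d[0],t[1]+d[1],t[2]-.052])-proj(c,[t[0],t[1],t[2]-.052]))
E
```

```text
[ 0.559  -0.1463  0.1894  0.0955 -0.2282 -1.2566 -0.0867  0.043   0.0326]
cols 360-383, rows 116-178
116 [ 19  24  32  35  30  18  25  72 115 126 127 125 125 123 129 131 121 100  91  83  62  42  33  24]
117 [ 19  22  31  35  30  18  22  57  89  99  96  96  95  94 102 114 110  95  90  83  60  41  30  24]
118 [19 25 33 37 32 23 31 52 68 73 71 76 82 82 83 88 86 81 82 77 57 38 32 21]
119 [ 19  23  31  35  32  29  44  57  64  64  72  90 103 104  98  85  71  67  70  64  50  36  31  24]
120 [ 18  24  31  35  31  35  52  63  64  64  78 104 118 121 114  97  74  62  61  54  43  33  30  21]
121 [ 18  24  30  34  32  36  54  63  63  65  75  96 110 113 107  91  70  63  60  49  39  33  28  21]
122 [20 25 32 34 30 35 52 62 66 64 67 75 84 86 82 73 64 63 60 48 38 32 26 19]
123 [19 26 33 33 31 34 50 60 63 65 65 67 69 71 69 67 65 66 65 53 40 33 25 18]
124 [18 25 32 33 31 34 48 58 64 67 68 69 72 71 70 69 69 72 74 59 39 30 24 19]
125 [22 24 33 34 31 36 51 60 64 66 69 72 73 71 70 70 69 75 81 61 40 31 24 18]
126 [20 24 33 35 29 37 50 60 65 69 69 71 71 71 70 69 69 76 82 63 39 29 23 20]
127 [21 23 36 34 30 3
[... 4973 characters left out ...]
52 153 155 157 156 156 156 154 147 132]
178 [163 166 167 166 164 160 160 160 159 159 159 161 161 161 161 161 162 163 161 158 154 147 136 117]
179 [156 162 166 167 167 167 168 169 169 169 170 171 170 169 168 167 165 162 158 152 145 134 118  95]
headtop (array([364.654 , 116.1155]), array([379.9368, 122.8209]))
headbot (array([364.1583, 126.4658]), array([379.2173, 133.3288]))
shtop (array([367.9177, 128.1495]), array([375.446 , 131.5806]))
shbot (array([367.0335, 144.8133]), array([374.3824, 148.3628]))
mouth (array([363.0179, 166.3676]), array([374.2613, 172.2144])) collar (array([351.5068, 160.5852]), array([385.846 , 178.4455]))
(0.001, 0) [[-0.5336 -0.16  ]]
(0, 0.001) [[-0.3005  0.2491]]
```

Call:
arm_command:
  translation:
    - [0.015,0.2,0.015]
    - [0.015,0.48,0.015]
    - [0.015,0.48,0.015]
    - [0.015,0.48,0.015]
  rotation:
    - [0,0,0]
    - [0,0,0]
    - [0,0,0]
    - [0,0,0]
  grip: [1,1,1,1]

```text
time_s: 10.8
position: [0.5603, -0.147, 0.1508]
tcp_rot: [[0.25, -0.001, 0.968], [-0.968, 0.001, 0.25], [-0.001, -1.0, -0.001]]
force: [-0.1, 0.1, -0.6]
opening: 0.266
```

```bash
python3 - <<'E'
from h import *
np.set_printoptions(precision=4,suppress=True,linewidth=250)
acc=0;P=[]
for i in range(5):
    c=eyes.capture('side');acc=acc+c['image'].astype(float);s=bot.read_state();P.append(np.r_[s['position'],s['force'],s['moment']])
print(np.mean(P,0));g=(acc/5).astype(np.uint8)
cv2.imwrite('pics/b2.png',cv2.resize(g[110:190,330:410],(560,560),interpolation=cv2.INTER_CUBIC))
E
```

```text
[ 0.5611 -0.1474  0.1519  0.0144 -0.012  -1.0651 -0.0875  0.0236  0.0141]
```

View pics/b2.png

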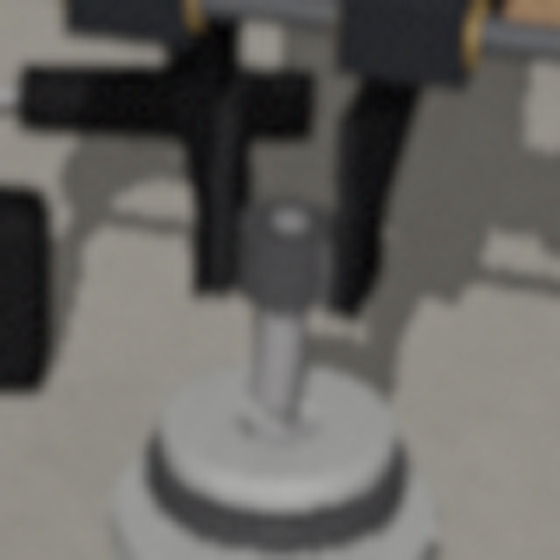

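View 6: the shank end sits right over the mouth; shank axis at column ≈ 276 of the crop and mouth centre at ≈ 275. I lower in small steps and watch the force.

Call:
arm_command:
  translation:
    - [0,0.04,0]
    - [0,0.08,0]
    - [0,0.11,0]
    - [0,0.11,0]
  rotation:
    - [0,0,0]
    - [0,0,0]
    - [0,0,0]
    - [0,0,0]
  grip: [1,1,1,1]

```text
time_s: 11.45
position: [0.5602, -0.1469, 0.1416]
tcp_rot: [[0.25, -0.001, 0.968], [-0.968, 0.001, 0.25], [-0.001, -1.0, -0.001]]
force: [-0.5, 0.0, -1.6]
opening: 0.267
```

Call:
arm_command:
  translation:
    - [0,0.02,0]
    - [0,0.03,0]
    - [0,0.03,0]
  rotation:
    - [0,0,0]
    - [0,0,0]
    - [0,0,0]
  grip: [1,1,1]

```text
time_s: 11.75
position: [0.5605, -0.1471, 0.1396]
tcp_rot: [[0.25, -0.0, 0.968], [-0.968, 0.0, 0.25], [-0.0, -1.0, -0.0]]
force: [0.1, -0.9, -1.2]
opening: 0.269
```

Call:
arm_command:
  translation:
    - [0,0.02,0]
    - [0,0.04,0]
    - [0,0.04,0]
  rotation:
    - [0,0,0]
    - [0,0,0]
    - [0,0,0]
  grip: [1,1,1]

```text
time_s: 12.05
position: [0.5603, -0.147, 0.1363]
tcp_rot: [[0.25, -0.0, 0.968], [-0.968, 0.0, 0.25], [-0.0, -1.0, -0.0]]
force: [-0.5, 0.8, -0.8]
opening: 0.265
```

Call:
arm_command:
  translation:
    - [0,0.02,0]
    - [0,0.04,0]
    - [0,0.04,0]
  rotation:
    - [0,0,0]
    - [0,0,0]
    - [0,0,0]
  grip: [1,1,1]

```text
time_s: 12.35
position: [0.5603, -0.147, 0.1331]
tcp_rot: [[0.25, -0.001, 0.968], [-0.968, 0.0, 0.25], [-0.0, -1.0, -0.0]]
force: [-0.2, 0.0, -1.7]
opening: 0.268
```

Call:
arm_command:
  translation:
    - [0,0.02,0]
    - [0,0.03,0]
    - [0,0.03,0]
  rotation:
    - [0,0,0]
    - [0,0,0]
    - [0,0,0]
  grip: [1,1,1]

```text
time_s: 12.65
position: [0.5604, -0.1471, 0.1308]
tcp_rot: [[0.25, -0.0, 0.968], [-0.968, 0.0, 0.25], [-0.0, -1.0, -0.0]]
force: [-1.1, -0.0, -0.9]
opening: 0.266
```

Call:
arm_command:
  translation:
    - [0,0.02,0]
    - [0,0.04,0]
    - [0,0.04,0]
  rotation:
    - [0,0,0]
    - [0,0,0]
    - [0,0,0]
  grip: [1,1,1]

```text
time_s: 12.95
position: [0.5603, -0.147, 0.1275]
tcp_rot: [[0.25, -0.001, 0.968], [-0.968, 0.0, 0.25], [-0.0, -1.0, -0.0]]
force: [0.7, -0.5, -0.6]
opening: 0.265
```

Call:
arm_command:
  translation:
    - [0,0.02,0]
    - [0,0.04,0]
    - [0,0.04,0]
  rotation:
    - [0,0,0]
    - [0,0,0]
    - [0,0,0]
  grip: [1,1,1]

```text
time_s: 13.25
position: [0.5603, -0.147, 0.1243]
tcp_rot: [[0.25, -0.0, 0.968], [-0.968, 0.0, 0.25], [-0.0, -1.0, -0.0]]
force: [0.1, 0.2, -0.6]
opening: 0.266
```

Call:
arm_command:
  translation:
    - [0,0.02,0]
    - [0,0.02,0]
  rotation:
    - [0,0,0]
    - [0,0,0]
  grip: [1,1]

```text
time_s: 13.45
position: [0.5604, -0.147, 0.1228]
tcp_rot: [[0.25, -0.0, 0.968], [-0.968, 0.0, 0.25], [-0.0, -1.0, -0.0]]
force: [-0.0, 0.5, -0.9]
opening: 0.265
```

Bottom estimated at about 71 mm; small steps until contact.

Call:
arm_command:
  translation:
    - [0,0.01,0]
    - [0,0.01,0]
  rotation:
    - [0,0,0]
    - [0,0,0]
  grip: [1,1]

```text
time_s: 13.65
position: [0.5605, -0.1471, 0.1221]
tcp_rot: [[0.25, -0.0, 0.968], [-0.968, 0.0, 0.25], [-0.0, -1.0, -0.0]]
force: [0.4, -0.3, -0.8]
opening: 0.265
```

Call:
arm_command:
  translation:
    - [0,0.01,0]
    - [0,0.01,0]
  rotation:
    - [0,0,0]
    - [0,0,0]
  grip: [1,1]

```text
time_s: 13.85
position: [0.5606, -0.1472, 0.1216]
tcp_rot: [[0.25, 0.0, 0.968], [-0.968, -0.0, 0.25], [0.0, -1.0, 0.0]]
force: [-0.1, -0.5, 2.3]
opening: 0.265
```

Call:
arm_command:
  translation:
    - [0,0.01,0]
    - [0,0.01,0]
  rotation:
    - [0,0,0]
    - [0,0,0]
  grip: [1,1]

```text
time_s: 14.05
position: [0.5607, -0.1473, 0.1216]
tcp_rot: [[0.25, 0.001, 0.968], [-0.968, -0.001, 0.25], [0.001, -1.0, 0.001]]
force: [-2.4, 1.2, 6.4]
opening: 0.264
```

Call:
arm_command:
  translation:
    - [0,-0.01,0]
    - [0,-0.01,0]
    - [0,-0.01,0]
    - [0,-0.01,0]
    - [0,-0.01,0]
  rotation:
    - [0,0,0]
    - [0,0,0]
    - [0,0,0]
    - [0,0,0]
    - [0,0,0]
  grip: [0.45,0.4,0.3,0,-1]

```text
time_s: 14.55
position: [0.5605, -0.1471, 0.1212]
tcp_rot: [[0.25, -0.0, 0.968], [-0.968, 0.0, 0.25], [-0.0, -1.0, -0.0]]
force: [-0.0, 0.2, 0.7]
opening: 0.451
```

Call:
arm_command:
  translation:
    - [0,-0.01,0]
    - [0,-0.01,0]
    - [0,-0.01,0]
    - [0,-0.01,0]
    - [0,-0.01,0]
  rotation:
    - [0,0,0]
    - [0,0,0]
    - [0,0,0]
    - [0,0,0]
    - [0,0,0]
  grip: [-1,-1,-1,-1,-1]

```text
time_s: 15.05
position: [0.5605, -0.1471, 0.1222]
tcp_rot: [[0.25, 0.0, 0.968], [-0.968, -0.0, 0.25], [0.0, -1.0, 0.0]]
force: [-0.4, 0.2, -0.0]
opening: 0.9
```

```bash
python3 - <<'E'
from h import *
np.set_printoptions(precision=4,suppress=True,linewidth=250)
P=[]
acc=0
for i in range(5):
    c=eyes.capture('side');acc=acc+c['image'].astype(float);s=bot.read_state();P.append(np.r_[s['position'],s['force'],s['moment'],s['opening']])
print(np.mean(P,0),s['joint_positions'],s['time_s']);g=(acc/5).astype(np.uint8)
cv2.imwrite('pics/b3.png',cv2.resize(g[100:200,315:425],(770,700),interpolation=cv2.INTER_CUBIC)[:600])
E
```

```text
[ 0.5605 -0.1471  0.1221  0.2298  0.0756  0.192  -0.071   0.0132 -0.0125  0.9705] [-25.7481  36.2402  94.6956  -0.0012  49.0653 -40.22  ] 15.3
```

View pics/b3.png

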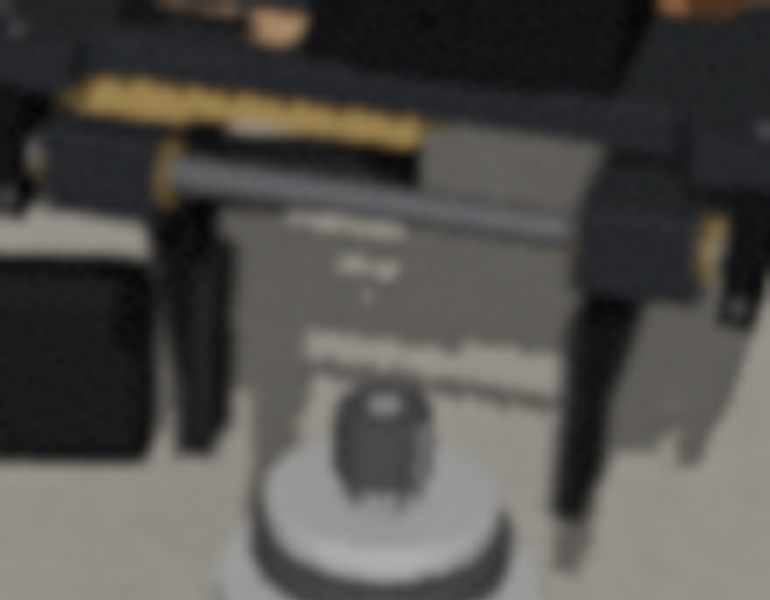

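View 7: the bit stands in the chuck with the head just above the collar and the fingers clear on both sides. Next I lower to ring height, tips at about 75 mm, and close on the rim.

Call:
arm_command:
  translation:
    - [0,0.15,0]
    - [0,0.31,0]
    - [0,0.31,0]
    - [0,0.31,0]
  rotation:
    - [0,0,0]
    - [0,0,0]
    - [0,0,0]
    - [0,0,0]
  grip: [-1,-1,-1,-1]

```text
time_s: 15.7
position: [0.5599, -0.1468, 0.0963]
tcp_rot: [[0.25, -0.002, 0.968], [-0.968, 0.001, 0.25], [-0.001, -1.0, -0.002]]
force: [-0.7, -0.5, 0.4]
opening: 0.999
```

```bash
cat > m.py <<'E'
from h import *
import sys
np.set_printoptions(precision=4,suppress=True,linewidth=250)
P=[]
for i in range(int(sys.argv[1])):
    eyes.capture('side');s=bot.read_state();P.append(np.r_[s['position'],s['force'],s['moment'],s['opening']])
print('mean',np.mean(P,0));print('sd',np.std(P,0));z=np.array(s['tcp_rot'])[:,2];print('yaw',np.degrees(np.arctan2(z[1],z[0])),'q',np.round(s['joint_positions'],2),s['time_s'])
E
python3 m.py 6
```

```text
mean [ 0.5607 -0.1472  0.0974  0.2742 -0.2214  0.0619 -0.0666  0.0141  0.0022  1.0005]
sd [0.0002 0.0001 0.0003 0.5537 0.3888 0.7132 0.0484 0.0381 0.0355 0.0018]
yaw 14.47271487542558 q [-25.75  38.43  95.43  -0.    46.1  -40.22] 16.0
```

Call:
arm_command:
  translation:
    - [0,0,0]
    - [0,0,0]
    - [0,0,0]
    - [0,0,0]
    - [0,0,0]
  rotation:
    - [0,0,0]
    - [0,0,0]
    - [0,0,0]
    - [0,0,0]
    - [0,0,0]
  grip: [-0.4,-0.4,1,1,1]

```text
time_s: 16.5
position: [0.5609, -0.147, 0.0974]
tcp_rot: [[0.25, 0.001, 0.968], [-0.968, -0.0, 0.25], [0.0, -1.0, 0.001]]
force: [1.9, 1.0, 0.5]
opening: 0.72
```

```bash
python3 m.py 6
```

```text
mean [ 0.5609 -0.147   0.0974  1.2674  1.064   0.0516  0.133  -0.2569 -0.0063  0.7246]
sd [0.     0.     0.     0.4406 0.4191 0.4546 0.0358 0.0451 0.0189 0.0019]
yaw 14.465687352862785 q [-25.74  38.46  95.43   0.03  46.07 -40.22] 16.8
```

Call:
arm_command:
  translation:
    - [0,0,0]
    - [0,0,0]
    - [0,0,0]
  rotation:
    - [0,0.03,0]
    - [0,0.06,0]
    - [0,0.1,0]
  grip: [1,1,1]

```text
time_s: 17.1
position: [0.5609, -0.1471, 0.0974]
tcp_rot: [[0.147, 0.001, 0.989], [-0.989, -0.0, 0.147], [0.001, -1.0, 0.001]]
force: [2.7, 1.8, 0.1]
opening: 0.725
```

```bash
python3 m.py 4
```

```text
mean [ 0.5609 -0.1471  0.0974  2.2555  1.0694 -0.2074  0.1645 -0.3229  0.0514  0.7236]
sd [0.     0.     0.     0.1494 0.4896 0.2773 0.0258 0.0461 0.0612 0.0014]
yaw 8.48605022476503 q [-25.74  38.46  95.43   0.03  46.07 -34.25] 17.3
```

Call:
arm_command:
  translation:
    - [0,0,0]
    - [0,0,0]
  rotation:
    - [0,0.03,0]
    - [0,0.06,0]
  grip: [1,1]

```text
time_s: 17.5
position: [0.5609, -0.1471, 0.0974]
tcp_rot: [[0.086, 0.001, 0.996], [-0.996, -0.0, 0.086], [0.0, -1.0, 0.001]]
force: [2.0, 1.2, 0.4]
opening: 0.723
```

```bash
cat > r.py <<'E'
from h import *
np.set_printoptions(precision=3,suppress=True,linewidth=250)
s=bot.read_state();z=np.array(s['tcp_rot'])[:,2]
print('t',s['time_s'],'yaw %.2f'%np.degrees(np.arctan2(z[1],z[0])),'p',np.array(s['position']),'F',np.array(s['force']),'M',np.array(s['moment']),'tau6',np.array(s['tau']),'qd6',s['qvel'][5],'q6',s['joint_positions'][5],s['opening'])
E
python3 r.py; python3 m.py 3; python3 r.py
```

```text
t 17.5 yaw 4.91 p [ 0.561 -0.147  0.097] F [1.983 1.153 0.428] M [ 0.237 -0.384  0.376] tau6 [ -1.806 -43.584 -10.301  -0.31    0.506   0.155] qd6 17.96179875281628 q6 -30.642416826000293 0.7226695579098589
mean [ 0.5608 -0.1471  0.0974  2.7991  1.7361 -0.1634  0.2374 -0.4087  0.165   0.7234]
sd [0.     0.     0.     0.7072 0.0419 0.4106 0.0138 0.0164 0.0649 0.0009]
yaw 4.909092348589789 q [-25.74  38.46  95.43   0.03  46.07 -30.67] 17.65
t 17.65 yaw 4.91 p [ 0.561 -0.147  0.097] F [ 2.434  1.79  -0.363] M [ 0.239 -0.399  0.179] tau6 [ -1.501 -43.544 -10.17   -0.51    0.556   0.116] qd6 -0.019926837082707285 q6 -30.669028866007203 0.7236805569678059
```

Call:
arm_command:
  translation:
    - [0,0,0]
    - [0,0,0]
  rotation:
    - [0,0.03,0]
    - [0,0.06,0]
  grip: [1,1]

```text
time_s: 17.85
position: [0.5608, -0.1471, 0.0974]
tcp_rot: [[0.023, 0.001, 1.0], [-1.0, -0.0, 0.023], [0.0, -1.0, 0.001]]
force: [2.8, 2.7, -0.6]
opening: 0.721
```

```bash
python3 r.py
```

```text
t 17.85 yaw 1.31 p [ 0.561 -0.147  0.097] F [ 2.81   2.738 -0.634] M [ 0.337 -0.411  0.311] tau6 [ -1.944 -43.527 -10.185  -0.37    0.553   0.154] qd6 17.859525744394425 q6 -27.048447270121894 0.7210367915665357
```

Call:
arm_command:
  translation:
    - [0,0,0]
    - [0,0,0]
  rotation:
    - [0,0.03,0]
    - [0,0.06,0]
  grip: [1,1]

```text
time_s: 18.05
position: [0.5608, -0.1471, 0.0974]
tcp_rot: [[-0.04, 0.001, 0.999], [-0.999, -0.0, -0.04], [0.0, -1.0, 0.001]]
force: [3.2, 1.9, 0.2]
opening: 0.723
```

```bash
python3 r.py
```

```text
t 18.05 yaw -2.29 p [ 0.561 -0.147  0.097] F [3.203 1.942 0.161] M [ 0.253 -0.407  0.396] tau6 [ -1.905 -43.515 -10.208  -0.356   0.538   0.158] qd6 17.845566865344985 q6 -23.445432220061928 0.7229647198836087
```

Call:
arm_command:
  translation:
    - [0,0,0]
    - [0,0,0]
  rotation:
    - [0,0.03,0]
    - [0,0.06,0]
  grip: [1,1]

```text
time_s: 18.25
position: [0.5608, -0.1471, 0.0974]
tcp_rot: [[-0.103, 0.001, 0.995], [-0.995, -0.0, -0.103], [0.0, -1.0, 0.001]]
force: [2.5, 1.6, -1.4]
opening: 0.722
```

```bash
python3 r.py
```

```text
t 18.25 yaw -5.89 p [ 0.561 -0.147  0.097] F [ 2.537  1.559 -1.39 ] M [ 0.27  -0.466  0.358] tau6 [ -1.884 -43.5   -10.231  -0.345   0.523   0.158] qd6 17.88356320586631 q6 -19.847653552893703 0.7223405716931308
```

Call:
arm_command:
  translation:
    - [0,0,0]
    - [0,0,0]
  rotation:
    - [0,0.03,0]
    - [0,0.06,0]
  grip: [1,1]

```text
time_s: 18.45
position: [0.5607, -0.1471, 0.0974]
tcp_rot: [[-0.165, 0.0, 0.986], [-0.986, -0.0, -0.165], [0.0, -1.0, 0.0]]
force: [2.4, 1.6, 0.6]
opening: 0.721
```

```bash
python3 r.py
```

```text
t 18.45 yaw -9.49 p [ 0.561 -0.147  0.097] F [2.383 1.552 0.6  ] M [ 0.277 -0.354  0.38 ] tau6 [ -1.879 -43.485 -10.254  -0.334   0.506   0.164] qd6 17.78667586272835 q6 -16.245169504708 0.7212582820727645
```

Call:
arm_command:
  translation:
    - [0,0,0]
    - [0,0,0]
  rotation:
    - [0,0.03,0]
    - [0,0.06,0]
  grip: [1,1]

```text
time_s: 18.65
position: [0.5607, -0.1471, 0.0974]
tcp_rot: [[-0.226, 0.0, 0.974], [-0.974, -0.0, -0.226], [0.0, -1.0, 0.0]]
force: [3.2, 1.7, 0.3]
opening: 0.727
```

```bash
python3 r.py
```

```text
t 18.65 yaw -13.09 p [ 0.561 -0.147  0.097] F [3.248 1.698 0.269] M [ 0.224 -0.365  0.419] tau6 [ -1.87  -43.472 -10.278  -0.323   0.491   0.168] qd6 17.85351530813134 q6 -12.647563482481967 0.7268909920572902
```

Call:
arm_command:
  translation:
    - [0,0,0]
    - [0,0,0]
  rotation:
    - [0,0.03,0]
    - [0,0.06,0]
  grip: [1,1]

```text
time_s: 18.85
position: [0.5607, -0.147, 0.0974]
tcp_rot: [[-0.287, 0.0, 0.958], [-0.958, -0.0, -0.287], [0.0, -1.0, 0.0]]
force: [2.5, 1.7, 0.3]
opening: 0.726
```

```bash
python3 r.py
```

```text
t 18.85 yaw -16.68 p [ 0.561 -0.147  0.097] F [2.469 1.74  0.256] M [ 0.362 -0.364  0.422] tau6 [ -1.861 -43.457 -10.304  -0.316   0.474   0.168] qd6 17.944126755947433 q6 -9.046888890748965 0.726187731339198
```

Call:
arm_command:
  translation:
    - [0,0,0]
    - [0,0,0]
  rotation:
    - [0,0.03,0]
    - [0,0.06,0]
  grip: [1,1]

```text
time_s: 19.05
position: [0.5606, -0.147, 0.0974]
tcp_rot: [[-0.347, 0.0, 0.938], [-0.938, -0.0, -0.347], [0.0, -1.0, 0.0]]
force: [2.2, 1.9, 0.4]
opening: 0.724
```

```bash
python3 r.py
```

```text
t 19.05 yaw -20.28 p [ 0.561 -0.147  0.097] F [2.237 1.884 0.385] M [ 0.271 -0.378  0.392] tau6 [ -1.898 -43.447 -10.326  -0.299   0.458   0.195] qd6 17.67186174009728 q6 -5.452058149023161 0.723814259920403
```

Call:
arm_command:
  translation:
    - [0,0,0]
    - [0,0,0]
  rotation:
    - [0,0.03,0]
    - [0,0.06,0]
  grip: [1,1]

```text
time_s: 19.25
position: [0.5606, -0.147, 0.0974]
tcp_rot: [[-0.404, 0.0, 0.915], [-0.915, -0.0, -0.404], [0.0, -1.0, 0.0]]
force: [2.9, 1.5, 0.2]
opening: 0.73
```

```bash
python3 r.py
```

```text
t 19.25 yaw -23.86 p [ 0.561 -0.147  0.097] F [2.883 1.474 0.156] M [ 0.31  -0.349  0.472] tau6 [ -2.015 -43.428 -10.347  -0.253   0.442   0.276] qd6 17.776236585494498 q6 -1.8648160194826855 0.730173377680365
```

Call:
arm_command:
  translation:
    - [0,0,0]
  rotation:
    - [0,0.03,0]
  grip: [1]

```text
time_s: 19.35
position: [0.5606, -0.147, 0.0974]
tcp_rot: [[-0.433, 0.0, 0.901], [-0.901, -0.0, -0.433], [0.0, -1.0, 0.0]]
force: [2.2, 2.7, -0.1]
opening: 0.724
```

```bash
python3 r.py; python3 m.py 6; python3 r.py
```

```text
t 19.35 yaw -25.65 p [ 0.561 -0.147  0.097] F [ 2.192  2.674 -0.064] M [ 0.322 -0.349  0.53 ] tau6 [ -2.074 -43.423 -10.357  -0.227   0.435   0.32 ] qd6 17.828533051077454 q6 -0.07148769328184135 0.7236778577847494
mean [ 0.5606 -0.147   0.0974  2.3897  2.4412  0.4573  0.269  -0.3654  0.3077  0.7227]
sd [0.     0.     0.     0.2362 0.1153 0.2472 0.0348 0.0201 0.0309 0.0021]
yaw -25.68294405425254 q [-25.74  38.45  95.45   0.01  46.1   -0.07] 19.65
t 19.65 yaw -25.68 p [ 0.561 -0.147  0.097] F [2.55  2.264 0.528] M [ 0.271 -0.395  0.312] tau6 [ -2.005 -43.203 -10.289  -0.402   0.431   0.336] qd6 0.1209070085003456 q6 -0.06885032337219019 0.7215856987718233
```

The torque is now about 0.16 N·m above the free value by wrist moment and 0.155 by the joint 6 torque. I let go and lift straight up.

Call:
arm_command:
  translation:
    - [0,0,0]
    - [0,0,0]
    - [0,0,0]
    - [0,0,0]
    - [0,0,0]
  rotation:
    - [0,0,0]
    - [0,0,0]
    - [0,0,0]
    - [0,0,0]
    - [0,0,0]
  grip: [-0.6,-1,-1,-1,-1]

```text
time_s: 20.15
position: [0.5602, -0.1472, 0.0972]
tcp_rot: [[-0.434, -0.001, 0.901], [-0.901, 0.0, -0.434], [0.0, -1.0, -0.001]]
force: [0.4, -0.3, -0.4]
opening: 0.986
```

Call:
arm_command:
  translation:
    - [0,-0.3,0]
    - [0,-0.7,0]
    - [0,-1,0]
    - [0,-1,0]
  rotation:
    - [0,0,0]
    - [0,0,0]
    - [0,0,0]
    - [0,0,0]
  grip: [-1,-1,-1,-1]

```text
time_s: 20.55
position: [0.5626, -0.1481, 0.1808]
tcp_rot: [[-0.434, 0.007, 0.901], [-0.901, -0.003, -0.434], [0.0, -1.0, 0.008]]
force: [0.0, -0.6, 0.3]
opening: 1.0
```

Call:
arm_command:
  translation:
    - [0,-0.5,0]
    - [0,-1,0]
    - [0,-1,0]
    - [0,-1,0]
  rotation:
    - [0,0,0]
    - [0,0,0]
    - [0,0,0]
    - [0,0,0]
  grip: [-1,-1,-1,-1]

```text
time_s: 20.95
position: [0.5604, -0.1471, 0.2573]
tcp_rot: [[-0.434, 0.0, 0.901], [-0.901, -0.0, -0.434], [0.0, -1.0, 0.001]]
force: [-0.3, 0.1, -0.0]
opening: 1.0
```

```bash
python3 r.py; python3 - <<'E'
from h import *
acc=0
for i in range(4): acc=acc+eyes.capture('side')['image'].astype(float)
g=(acc/4).astype(np.uint8)
a=cv2.resize(g[120:200,325:405],(480,480),interpolation=cv2.INTER_CUBIC);b=cv2.resize(g[260:420,215:320],(315,480),interpolation=cv2.INTER_CUBIC)
cv2.imwrite('pics/end.png',np.hstack([a,b]))
c=cap('side'); print('predicted head top/bot, seated centred',proj(c,[[.5603,-.146,.118],[.5603,-.146,.1]]))
for k in models.recognise('side','straight_bit')[:1]: print(k['conf'],np.array(k['extent'])*[640,480,640,480])
E
```

```text
t 20.95 yaw -25.73 p [ 0.56  -0.147  0.257] F [-0.306  0.053 -0.   ] M [-0.041  0.15   0.058] tau6 [  0.017 -41.692 -18.379   0.077  -0.028   0.003] qd6 -0.013517609732340776 q6 -0.017436897155548716 0.9999288911392856
predicted head top/bot, seated centred [[369.34640549 156.82698393]
 [368.81139124 166.1971286 ]]
0.57 [365.504 155.184 377.728 172.08 ]
```

View pics/end.png

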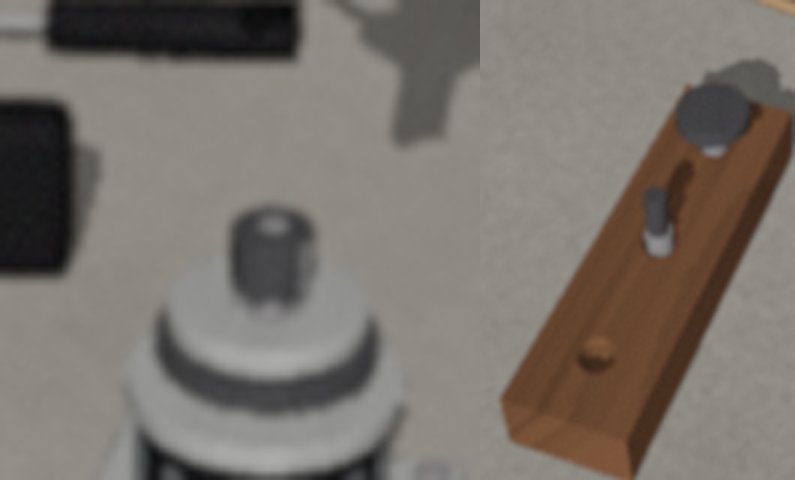

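View 8: the bit stands upright and centred. Its head spans about rows 154 to 170 at column 370, as predicted for a seated bit. The other two bits are still in the block.

```bash
python3 -c "
from rig import bot
print(bot.hand_in())"
```

```text
the job is handed in; nothing more can be done
None
```

The straight bit is in the router chuck and the lock ring is tightened to about the middle of the snug range. I handed the job in at about 21 s of the 64 s allowed; `bot.hand_in()` reports no verdict.

- **Bit in the chuck:** The shank went in without catching and met the floor with a 6 N touch. By my tool-height estimate its end was at about 70 mm. I let go, and the last side picture shows the bit upright, centred and at the height expected for a seated bit.
- **Lock ring:** I gripped it with the fingertips at about 75 mm by the tool's own reading and turned it about 40° (0.70 rad) clockwise. Free drag was about 0.36–0.39 N·m and the last reading while turning was 0.53, so 0.14–0.16 above free. The joint 6 torque agreed at 0.155 above free.
- **Other bits and collars:** The slim and disc bits are still in the block. I saw no force that would suggest the fingers touched a collar, but no picture was taken with the fingers at ring height.

No check failed. Two were weak: the wrist moment readings scatter by about 0.04 N·m, and the arm hid the chuck from the top camera, so the placing was checked only from the side camera and by feel.

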